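Start the hold-down knob cleanly on its thread

TASK

The black bar-shaped knob on the hold-down jig is sitting on top of its thread instead of in it. Turn it backwards (anticlockwise from above) until the brass collar under it drops with a click, then turn it forwards about 60 degrees past the click to start it cleanly on the thread, and let go. Leave the star knob on the stop jig beside it unturned.

Things in the scene. Friction and masses are not known exactly. Their poses are not given: they have to be found in the camera images.
- hold_down: Hold-down jig, fixed to the bench, left or right of the stop jig: grey laminate base 170 x 110 x 18 mm, strap, 88 mm disc (top 48 mm above bench). Origin: underside, on the knob's vertical turning axis; z up, x along the 170 mm length. Black marks on the disc's rim, both sides: a single line on the x axis (bar here: just past the click), a double line 60 degrees clockwise of it (bar well started).
- wing_knob (a joint): Angle (rad) of the jig's black bar knob, growing clockwise from above (forwards); at 0 the bar lies along the jig's x axis. Bar 62 long, 14 thick, 78 to 108 mm above the bench, centred on the axis, nothing near it higher than 80 mm; pinch it across the 14 mm from above. Starts at 0.3 to 0.7; stops at -0.6 and 2.0; friction about 0.05 N m; neither rises nor sinks, stays where left.
- collar (a joint): How far the brass collar under the bar knob has dropped (m): near 0 its lug rides on top of the thread, 0.0085 it is down. Its own spring drops it, without pushing, once the knob is turned back to about 0.1 rad (within 0.06; going on to -0.2 makes sure). Turning forwards then takes the lug in under the thread, where it stays down. If the knob is only turned forwards it stays up.
- star_knob (a joint): Angle (rad) of the five-lobed black star knob, 59 mm across, top 92 mm above the bench, on the stop jig: a similar fixed grey base, 160 x 110 mm, with an aluminium strap. At 0 at the start; turns easily; to be left alone.
Things that resemble listed ones, but are neither listed nor needed, are in the scene too. Leave any green, purple or red look-alike of the hold_down alone.

How it is judged:
On the way:
1. the knob has been turned backwards and the collar has dropped with a click (value of joint collar above 0.0065 m and value of joint wing_knob below 0.25 rad), for 0.05 s.
At the end, for the whole second after the job is handed in: The collar is down (more than 6.5 mm), the bar knob stands 0.6 to 1.5 rad (34 to 86 degrees) clockwise of the single scribed line, at rest and released (value of joint collar above 0.0065 m and value of joint wing_knob between 0.6 and 1.5 rad and velocity of joint wing_knob between -0.05 and 0.05 rad/s); the robot touches nothing.
It fails at once if the star knob is turned by more than 0.2 rad (value of joint star_knob above 0.2 rad or value of joint star_knob below -0.2 rad).
It also fails if it takes over 35 s, if anything falls off the work surface, if the arm or the gripper's body presses on something with over 40 N, if the wrist force passes 120 N, or if a joint passes its speed limit or range.

ROBOT

A 7-joint arm with a two-finger parallel gripper is mounted at the origin on the work surface. World frame = base frame: x ahead of the robot, y to its left, z up, the work surface at z = 0. Lengths are in m, angles in rad, forces in N, time in s.
With the tool pointing down it reaches from about 0.425 to 0.8 m from the base axis. Payload 8.3 kg.
Tool frame: the origin (TCP) lies at the centre of the arm's flange, where the gripper is bolted on; the fingertips stand 173 mm ahead of it and the grasp point (between the pads) lies ahead of it (grip_point_offset is the z of the grasp point in the tool frame, in m); z points along the fingers, y is the direction in which the jaws open and shut (so a half turn about z gives the same grasp; the last joint's range is limited). The gripper opens to 85 mm and grips with 20 to 120 N. Pads are 22 mm wide; open, the fingers measure 114 mm over their backs; the gripper's body (76 mm by 85 mm) begins 54 mm behind the grasp point. The pads swing forward as they close: fully open they stand 13 mm farther back than shut.
Start: joints at [1.241, 0.383, 0.016, 1.37, -0.006, 1.388, -0.046], TCP at [0.165, -0.603, 0.405] pointing down, gripper open.
Joint ranges: [-2.95, 2.95], [-0.25, 2.06], [-1.52, 1.56], [0.18, 2.33], [-1.44, 4.58], [0.02, 2.06], [-3.01, 3.01]. Speed limits (rad/s): [2.39, 2.39, 3.01, 3.01, 3.14, 3.14, 3.14].

INTERFACE

Orientations are given as a rotation vector (axis times angle).
In Python, from bench import * gives the robot as it stands.
- The arm moves only by the tool step_arm, never from a script. Its argument "moves" is a list of rows, each a list of 6 numbers: the shift along the world's x, y, z in m, then the turn, a rotation vector about the world's x, y, z in rad. In form: [[tx, ty, tz, wx, wy, wz], ...]. A call has 1 to 10 rows; each row shifts and turns the pose as measured when the row begins; what a row does not reach is not made up. A row lasts 1/12 s, in which the tool goes at most 41.7 mm and 7.16 degrees, less where a joint would pass 70% of its speed; a pose out of reach is approached as far as the arm can. A call is refused whole if a number of a shift passes 0.0417 or a number of a turn 0.125, either way. A call with a gripper value outside its range is refused whole. "fingers" is the opening, from 0 (shut) to 1 (fully open), set as the call begins (left out, the last holds). The fingers move at their own pace and stop on an object; the grip force is fixed at half the most. Time passes only in rows, so rows that do not move let the fingers close. It gives the time, the measured TCP pose, the force and the opening at its end, in the units of the state.
- state(): the state, without advancing time (a new reading comes with each control period).
- get_image(name): name is "scene" or "top" or "wrist"; returns a dict with "image" (384x512x3 uint8, blue, green, red), "vertical_fov" (degrees; the focal length in pixels is half the picture's height over the tangent of half this angle, whatever the lens; pixels are square), "cx", "cy" (the principal point, pixels), "dist" ([k1, k2, p1, p2, k3] as OpenCV has them; the pictures are not rectified), "xyz" and "rotation" of the camera in the world. Camera axes: x right, y up, looking along -z (the intrinsics and any distortion apply to the point x, -y, -z); pixel columns grow to the right and rows downward; lengths in m; the calibration is good to about 2 mm. A picture is of the moment at which its call begins. There is no depth.
- sign_off(): hands the job in, once; it reports no verdict.
The state is a dict: "clock": time; "joint_pos": joint angles; "qd": joint speeds; "tau": joint torques, N m; "position": TCP position; "tcp_rot": TCP orientation; "contact_force": force on the tool from outside, world axes, zero at the start; "moment": the same for the moment, N m; "grip_width": finger opening in m.
Only numpy, scipy, OpenCV 4.12 (cv2) and the standard library are available. Lean on these libraries where they do the work, as an engineer would, in place of code of your own. Each camera call takes 0.05 s, during which the arm holds its last target.

## Working session

There is one attempt and no reset: what is moved stays moved. The work goes in short steps, Python scripts to look and compute and a tool call to move; the robot and the scene stay as the last step left them, time stands still between calls to the robot, and variables do not carry over. Pictures are saved under pics/ and viewed, and the job is handed in when it is done.

Besides the shell and the picture viewer there is one more tool, called after "Emit:" by a JSON object that holds its "method" and its "body". step_arm: Moves the arm, as the interface text tells. Its arguments: {"type":"object","properties":{"moves":{"type":"array","items":{"type":"array","items":{"type":"number"}}},"fingers":{"type":"number"}},"required":["moves"]}

```bash
ls; mkdir -p pics; python3 - <<'E'
from bench import *
import cv2
print(state())
for n in ["scene","top","wrist"]:
    d=get_image(n); cv2.imwrite(f"pics/{n}0.png",d["image"]); d.pop("image"); print(n,d)
try: print(grip_point_offset)
except Exception as e: print(e)
E
```

```text
pics
{'clock': 0.0, 'joint_pos': array([ 1.24108546,  0.38428579,  0.01639892,  1.37114486, -0.00626813,
        1.38818701, -0.0464972 ]), 'qd': array([ 0.00192209, -0.00074159, -0.00047534, -0.00015599,  0.00014629,
        0.00115446, -0.00130264]), 'tau': array([-6.52568269e-04, -6.27596712e+01,  8.43865648e-01, -3.71828091e+01,
        1.64072192e-02,  1.42481449e-02, -2.70467774e-05]), 'position': array([ 0.16476825, -0.60273276,  0.40365325]), 'tcp_rot': array([-3.11174020e+00, -4.17681397e-01,  5.33177989e-04]), 'contact_force': array([ 0.13631883, -0.00606946, -0.24001296]), 'moment': array([0.01782325, 0.01332585, 0.01611676]), 'grip_width': 0.08536286825308294}
scene {'vertical_fov': 47.138857816587056, 'cx': 251.24724433536383, 'cy': 185.3077921318352, 'dist': array([0.05713004, 0.        , 0.        , 0.        , 0.        ]), 'xyz': array([ 1.37731834, -0.22750221,  0.88033781]), 'rotation': array([0.7880713 , 0.52368089, 1.13873997])}
top {'vertical_fov': 47.251763872170365, 'cx': 255.4690786748604, 'cy': 187.91108542699305, 'dist': array([-0.1670925,  0.       ,  0.       ,  0.       ,  0.       ]), 'xyz': array([0.32768689, 0.12993885, 1.06308606]), 'rotation': array([ 0.10605664, -0.12261531, -1.56153431])}
wrist {'vertical_fov': 64.86147297663307, 'cx': 253.52031535821888, 'cy': 191.72805159845754, 'dist': array([-0.04726874,  0.        ,  0.        ,  0.        ,  0.        ]), 'xyz': array([ 0.23158376, -0.58476319,  0.37284366]), 'rotation': array([-0.23677148,  0.18412533, -1.29513612])}
0.1547
```

View pics/scene0.png

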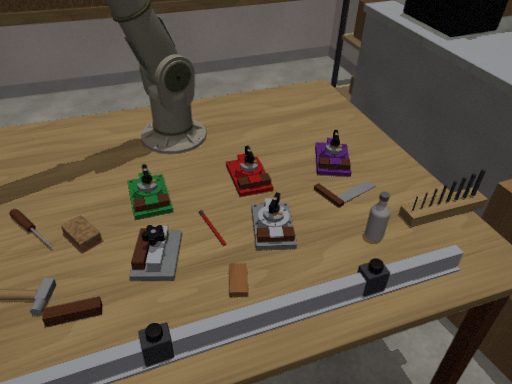

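View pics/top0.png

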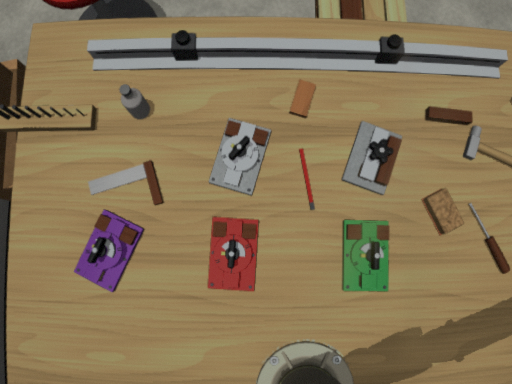

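View pics/wrist0.png

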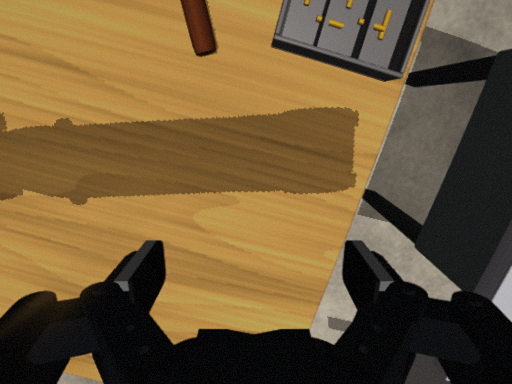

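```bash
cat > h.py <<'E'
from bench import *
import cv2, numpy as np
from scipy.spatial.transform import Rotation as R
def cam(d):
    H=d["image"].shape[0]; f=H/2/np.tan(np.radians(d["vertical_fov"]/2))
    return np.array([[f,0,d["cx"]],[0,f,d["cy"]],[0,0,1.]]),np.array(d["dist"]),R.from_rotvec(d["rotation"]).as_matrix(),np.array(d["xyz"])
def px2w(d,uv,z):
    K,D,M,t=cam(d)
    p=cv2.undistortPoints(np.array(uv,float).reshape(-1,1,2),K,D).reshape(-1,2)
    r=np.c_[p[:,0],-p[:,1],-np.ones(len(p))]@M.T
    return t+r*((z-t[2])/r[:,2])[:,None]
def w2px(d,P):
    K,D,M,t=cam(d)
    c=(np.array(P,float).reshape(-1,3)-t)@M*[1,-1,-1]
    return cv2.projectPoints(c,np.zeros(3),np.zeros(3),K,D)[0].reshape(-1,2)
def crop(im,x0,y0,w,h,s,fn): cv2.imwrite(fn,cv2.resize(im[y0:y0+h,x0:x0+w],None,fx=s,fy=s,interpolation=cv2.INTER_CUBIC))
E
python3 - <<'E'
from h import *
d=get_image("top"); crop(d["image"],195,105,90,100,6,"pics/tc.png")
d=get_image("scene"); crop(d["image"],235,180,75,75,8,"pics/sc.png")
E
```

```text
(no output)
```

View pics/tc.png

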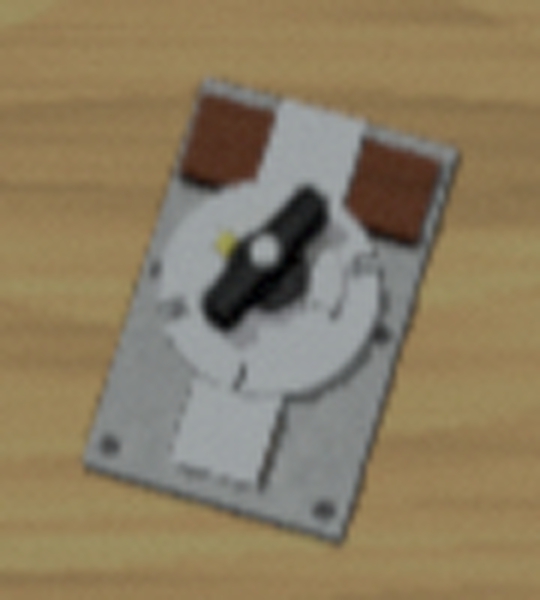

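View pics/sc.png

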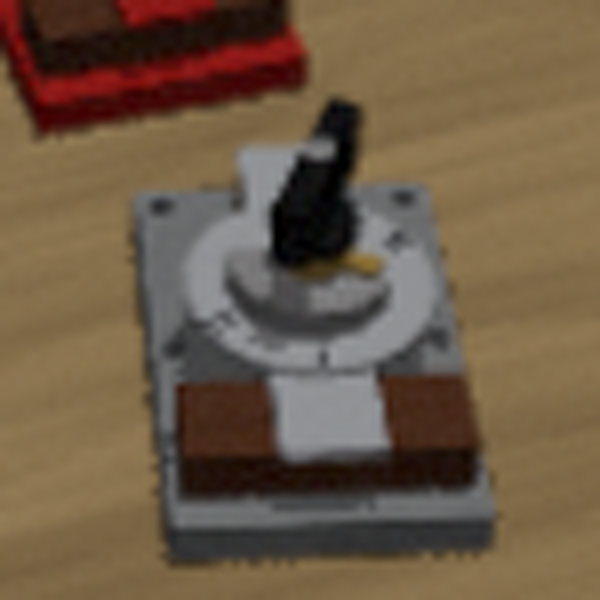

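```bash
python3 - <<'E'
from h import *
d=get_image("top")
f=lambda l:(np.array(l,float)+.5)/6-.5+[195,105]
C=px2w(d,f([(205,80),(460,150),(342,543),(85,470)]),.018);print(C.round(4),C.mean(0))
e=(C[0]+C[1]-C[2]-C[3]);print("lens",np.linalg.norm(C[0]-C[3]),np.linalg.norm(C[0]-C[1]),"xaxis ang",np.arctan2(e[1],e[0]))
S=px2w(d,f([(240,377),(170,308),(365,260)]),.048);print("marks",S)
B=px2w(d,f([(312,195),(220,320)]),.108);print("bar",B,B.mean(0));v=B[0]-B[1];print(np.arctan2(v[1],v[0]),np.linalg.norm(v))
B=px2w(d,f([(265,248)]),.11);print(B)
st=state();M=R.from_rotvec(st["tcp_rot"]).as_matrix();print(M.round(3))
E
```

```text
[[0.6557 0.1864 0.018 ]
 [0.6266 0.0812 0.018 ]
 [0.4636 0.1285 0.018 ]
 [0.4925 0.2321 0.018 ]] [0.55961827 0.15706121 0.018     ]
lens 0.16951626389829574 0.10913139378758431 xaxis ang -0.2777736861232637
marks [[0.52512115 0.16905003 0.048     ]
 [0.55264373 0.19702519 0.048     ]
 [0.57260678 0.12025969 0.048     ]]
bar [[0.58293858 0.14077435 0.108     ]
 [0.53491268 0.17443616 0.108     ]] [0.55892563 0.15760525 0.108     ]
-0.6113361153617054 0.05864814125470873
[[0.56194983 0.15802852 0.11      ]]
[[ 0.965  0.264 -0.   ]
 [ 0.264 -0.965  0.001]
 [ 0.    -0.001 -1.   ]]
```

Emit:
{"method": "step_arm", "body": {"moves": [[0.032,0.024,0,0,0,0.1],[0.032,0.024,0,0,0,0.1],[0.032,0.024,0,0,0,0.1],[0.032,0.024,0,0,0,0.1],[0.032,0.024,0,0,0,0.1],[0.032,0.024,0,0,0,0.1],[0.032,0.024,0,0,0,0.1],[0.032,0.024,0,0,0,0.1],[0.032,0.024,0,0,0,0.1],[0.032,0.024,0,0,0,0.1]], "fingers": 1}}

```text
clock: 1.13
position: [0.4827, -0.3575, 0.4042]
tcp_rot: [2.51, 1.879, -0.011]
contact_force: [1.8, -0.9, 0.5]
grip_width: 0.0854
```

Emit:
{"method": "step_arm", "body": {"moves": [[0.006,0.04,0,0,0,0.1],[0.006,0.04,0,0,0,0.1],[0.006,0.04,0,0,0,0.1],[0.006,0.04,0,0,0,0.1],[0.006,0.04,0,0,0,0.1],[0.006,0.04,0,0,0,0.1],[0.006,0.04,0,0,0,0.1],[0.006,0.04,0,0,0,0.1],[0.006,0.04,0,0,0,0.1],[0.006,0.04,0,0,0,0.1]]}}

```text
clock: 1.97
position: [0.5458, 0.0543, 0.4027]
tcp_rot: [1.227, 2.882, -0.004]
contact_force: [1.2, -0.3, -0.3]
grip_width: 0.0854
```

Emit:
{"method": "step_arm", "body": {"moves": [[0.005,0.03,0,0,0,0.1],[0.005,0.03,0,0,0,0.1],[0.005,0.02,0,0,0,0.05],[0.005,0.02,0,0,0,0]]}}

```text
clock: 2.3
position: [0.5645, 0.1654, 0.4038]
tcp_rot: [0.816, 3.022, 0.002]
contact_force: [1.0, -0.6, -0.2]
grip_width: 0.0856
```

```bash
python3 - <<'E'
from h import *
s=state(); print(s["position"],s["tcp_rot"],s["joint_pos"].round(3),s["contact_force"])
d=get_image("wrist"); cv2.imwrite("pics/w1.png",d["image"])
d=get_image("top"); crop(d["image"],195,105,90,100,6,"pics/tc1.png")
E
```

```text
[0.56445073 0.16540749 0.4037629 ] [8.16439644e-01 3.02224401e+00 2.19595465e-03] [ 0.234  0.397 -0.771  1.456  0.284  1.391  0.497] [ 0.96606005 -0.59792789 -0.22698429]
```

View pics/w1.png

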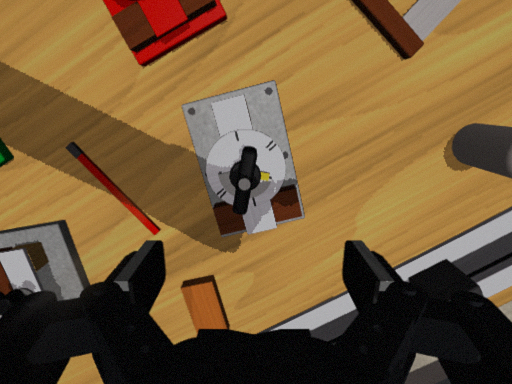

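```bash
python3 - <<'E'
from h import *
d=get_image("wrist"); crop(d["image"],175,70,140,175,4,"pics/wc1.png")
E
```

```text
(no output)
```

View pics/wc1.png

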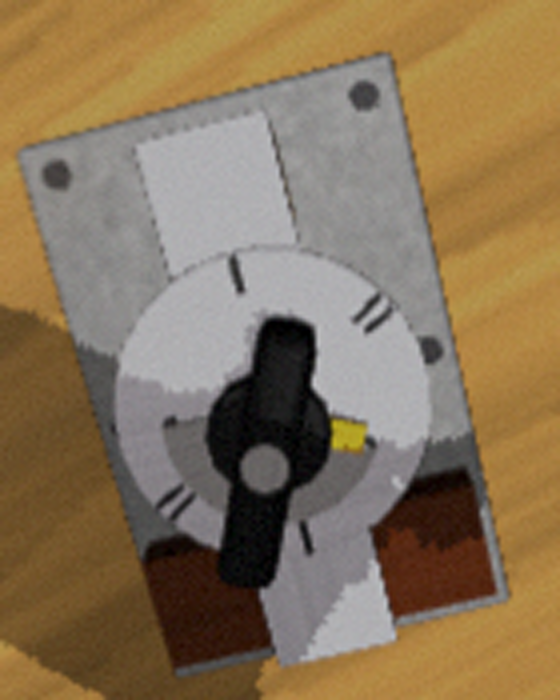

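```bash
python3 - <<'E'
from h import *
d=get_image("wrist")
f=lambda l:(np.array(l,float)+.5)/4-.5+[175,70]
S=px2w(d,f([(236,273),(307,535),(373,313),(175,502)]),.048);print(S.round(4),S[:2].mean(0),S[2:].mean(0))
v=S[0]-S[1];print("xax",np.arctan2(v[1],v[0]))
C=px2w(d,f([(20,152),(390,55),(507,597),(177,673)]),.018);v=C[2]+C[3]-C[0]-C[1];print("xax base",np.arctan2(v[1],v[0]))
B=px2w(d,f([(290,325),(245,580)]),.108);print(B,B.mean(0));v=B[0]-B[1];print("bar",np.arctan2(v[1],v[0]),np.linalg.norm(v))
print(px2w(d,f([(265,468)]),.11))
s=state();M=R.from_rotvec(s["tcp_rot"]).as_matrix();print(s["position"],np.arctan2(M[1,0],M[0,0]),M[:,2])
E
```

```text
[[0.5247 0.1659 0.048 ]
 [0.5976 0.145  0.048 ]
 [0.5523 0.1921 0.048 ]
 [0.5704 0.118  0.048 ]] [0.56111315 0.15545582 0.048     ] [0.56138204 0.15505028 0.048     ]
xax 2.862440481720044
xax base -0.28853181823847984
[[0.53642247 0.17670122 0.108     ]
 [0.58239094 0.13728918 0.108     ]] [0.5594067 0.1569952 0.108    ]
bar 2.432834846978651 0.06055087809930387
[[0.56110036 0.15558994 0.11      ]]
[0.56435163 0.16437048 0.40351333] 2.6106162920870264 [ 0.01040191 -0.00157257 -0.99994466]
```

Emit:
{"method": "step_arm", "body": {"moves": [[-0.0035,-0.008,-0.02,0,0.01,-0.1],[0,0,-0.03,0,0,-0.05],[0,0,-0.03,0,0,0],[0,0,-0.015,0,0,0],[0,0,0,0,0,0]]}}

```text
clock: 2.92
position: [0.5618, 0.1485, 0.3071]
tcp_rot: [1.075, 2.944, -0.006]
contact_force: [-0.7, -0.1, 0.5]
grip_width: 0.0856
```

```bash
cat > s.py <<'E'
from h import *
s=state();M=R.from_rotvec(s["tcp_rot"]).as_matrix();g=s["position"]+M[:,2]*.1547
print("t",s["clock"],"pos",s["position"].round(4),"yaw",round(np.arctan2(M[1,0],M[0,0]),3),"z",M[:,2].round(4),"grip",g.round(4),"F",s["contact_force"].round(1),"M",s["moment"].round(2),"w",round(s["grip_width"],4),"q",s["joint_pos"].round(2))
E
python3 s.py; python3 - <<'E'
from h import *
d=get_image("wrist"); cv2.imwrite("pics/w2.png",d["image"])
E
```

```text
t 2.9167 pos [0.5618 0.1485 0.3071] yaw 2.441 z [ 0.0055 -0.0059 -1.    ] grip [0.5626 0.1476 0.1524] F [-0.7 -0.1  0.5] M [-0.01  0.02 -0.  ] w 0.0856 q [ 0.23  0.45 -0.71  1.61  0.32  1.2   0.32]
```

View pics/w2.png

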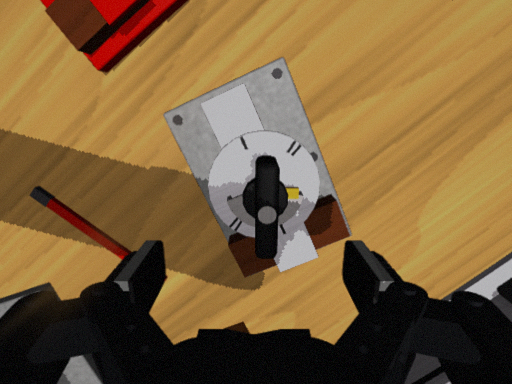

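Emit:
{"method": "step_arm", "body": {"moves": [[-0.001,0.007,-0.01,0.006,0.005,0],[0,0,-0.01,0,0,0],[0,0,0,0,0,0]]}}

```text
clock: 3.22
position: [0.5624, 0.1541, 0.2901]
tcp_rot: [1.082, 2.944, 0.004]
contact_force: [-1.0, -0.3, -0.5]
grip_width: 0.0856
```

```bash
python3 s.py
```

```text
t 3.2167 pos [0.5624 0.1541 0.2901] yaw 2.437 z [ 5.4e-03  8.0e-04 -1.0e+00] grip [0.5632 0.1543 0.1355] F [-1.  -0.3 -0.5] M [-0.04 -0.01  0.01] w 0.0856 q [ 0.22  0.47 -0.71  1.62  0.33  1.17  0.3 ]
```

Emit:
{"method": "step_arm", "body": {"moves": [[-0.0015,0.002,-0.018,0,0.004,0],[0,0,-0.015,0,0,0],[0,0,0,0,0,0]]}}

```text
clock: 3.47
position: [0.562, 0.1568, 0.2589]
tcp_rot: [1.082, 2.944, 0.007]
contact_force: [-0.7, -0.2, -0.6]
grip_width: 0.0854
```

```bash
python3 s.py;python3 - <<'E'
from h import *
d=get_image("wrist"); cv2.imwrite("pics/w3.png",d["image"])
E
```

```text
t 3.4667 pos [0.562  0.1568 0.2589] yaw 2.437 z [ 0.0065  0.0022 -1.    ] grip [0.563  0.1572 0.1042] F [-0.7 -0.2 -0.6] M [ 0.    0.07 -0.02] w 0.0854 q [ 0.2   0.5  -0.7   1.65  0.35  1.11  0.28]
```

View pics/w3.png

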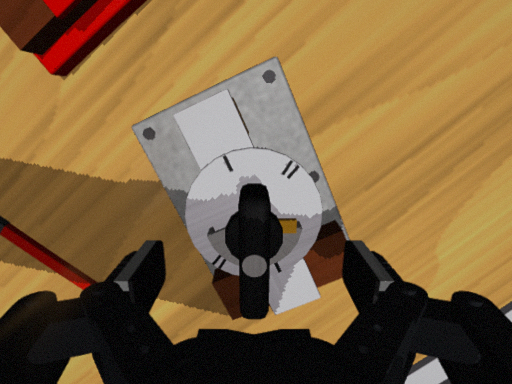

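Emit:
{"method": "step_arm", "body": {"moves": [[-0.001,0,-0.003,0,0.005,0],[0,0,0,0,0,0],[0,0,0,0,0,0],[0,0,0,0,0,0],[0,0,0,0,0,0],[0,0,0,0,0,0],[0,0,0,0,0,0],[0,0,0,0,0,0]], "fingers": 0}}

```text
clock: 4.18
position: [0.562, 0.1573, 0.2622]
tcp_rot: [1.083, 2.943, 0.006]
contact_force: [1.3, 0.7, -4.9]
grip_width: 0.0127
```

```bash
python3 s.py;python3 - <<'E'
from h import *
d=get_image("wrist"); cv2.imwrite("pics/w4.png",d["image"])
E
```

```text
t 4.1833 pos [0.562  0.1573 0.2622] yaw 2.437 z [ 0.0064  0.002  -1.    ] grip [0.563  0.1576 0.1075] F [ 1.3  0.7 -4.9] M [ 0.25 -0.34 -0.01] w 0.0127 q [ 0.2   0.5  -0.7   1.65  0.35  1.12  0.28]
```

View pics/w4.png

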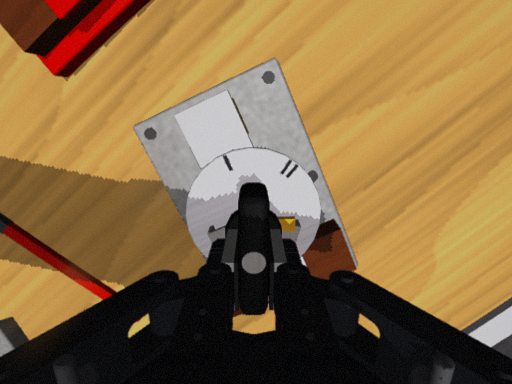

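Emit:
{"method": "step_arm", "body": {"moves": [[0,0,0,0,0,0.08],[0,0,0,0,0,0.08],[0,0,0,0,0,0.08]]}}

```text
clock: 4.48
position: [0.5621, 0.1573, 0.2622]
tcp_rot: [0.714, 3.054, 0.007]
contact_force: [-1.2, 0.2, -0.5]
grip_width: 0.0125
```

```bash
python3 s.py
```

```text
t 4.4833 pos [0.5621 0.1573 0.2622] yaw 2.682 z [ 0.0064  0.0034 -1.    ] grip [0.5631 0.1578 0.1075] F [-1.2  0.2 -0.5] M [ 0.1   0.06 -0.08] w 0.0125 q [ 0.24  0.51 -0.75  1.65  0.38  1.12  0.5 ]
```

Emit:
{"method": "step_arm", "body": {"moves": [[0,0,0,0,0,0.08],[0,0,0,0,0,0.08],[0,0,0,0,0,0.08],[0,0,0,0,0,0.08],[0,0,0,0,0,0.08],[0,0,0,0,0,0],[0,0,0,0,0,0]]}}

```text
clock: 5.07
position: [0.5625, 0.1572, 0.2622]
tcp_rot: [0.059, 3.137, 0.011]
contact_force: [-0.9, -1.1, 1.6]
grip_width: 0.0126
```

```bash
python3 s.py;python3 - <<'E'
from h import *
d=get_image("wrist"); cv2.imwrite("pics/w5.png",d["image"])
d=get_image("scene"); crop(d["image"],210,130,100,125,5,"pics/s5.png")
E
```

```text
t 5.0667 pos [0.5625 0.1572 0.2622] yaw 3.104 z [ 0.0045  0.007  -1.    ] grip [0.5632 0.1583 0.1075] F [-0.9 -1.1  1.6] M [ 0.01  0.23 -0.01] w 0.0126 q [ 0.3   0.54 -0.83  1.64  0.43  1.14  0.89]
```

View pics/w5.png

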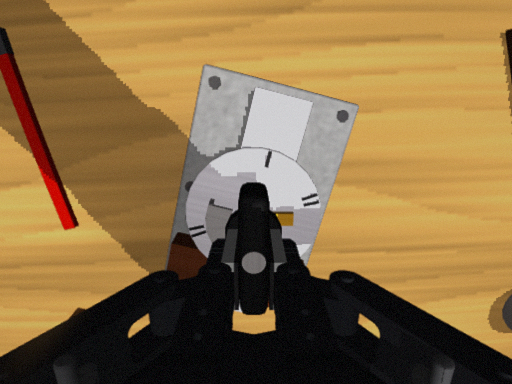

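View pics/s5.png

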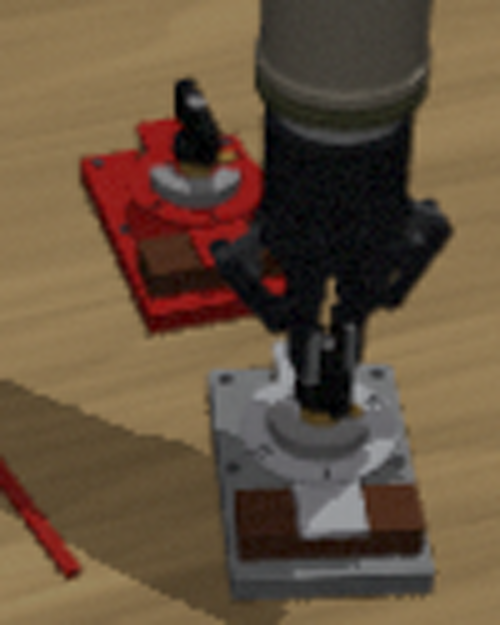

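Emit:
{"method": "step_arm", "body": {"moves": [[0,0,0,0,0,-0.08],[0,0,0,0,0,-0.1],[0,0,0,0,0,-0.1],[0,0,0,0,0,-0.1],[0,0,0,0,0,-0.1],[0,0,0,0,0,-0.1],[0,0,0,0,0,-0.08]]}}

```text
clock: 5.75
position: [0.5619, 0.1573, 0.2622]
tcp_rot: [1.133, 2.924, 0.007]
contact_force: [-0.8, -0.8, -0.2]
grip_width: 0.0127
```

```bash
python3 s.py
```

```text
t 5.75 pos [0.5619 0.1573 0.2622] yaw 2.402 z [ 0.007   0.0018 -1.    ] grip [0.563  0.1576 0.1075] F [-0.8 -0.8 -0.2] M [0.08 0.08 0.04] w 0.0127 q [ 0.2   0.49 -0.69  1.65  0.34  1.11  0.25]
```

Knob is now at about 0.46 by yaw; 0.6 rad more.

Emit:
{"method": "step_arm", "body": {"moves": [[0,0,0,0,0,-0.1],[0,0,0,0,0,-0.1],[0,0,0,0,0,-0.1],[0,0,0,0,0,-0.1],[0,0,0,0,0,-0.1],[0,0,0,0,0,-0.07],[0,0,0,0,0,0],[0,0,0,0,0,0]]}}

```text
clock: 6.42
position: [0.5612, 0.1579, 0.2622]
tcp_rot: [1.965, 2.441, 0.003]
contact_force: [0.4, 0.2, -0.2]
grip_width: 0.013
```

```bash
python3 s.py;python3 - <<'E'
from h import *
d=get_image("wrist"); cv2.imwrite("pics/w6.png",d["image"])
E
```

```text
t 6.4167 pos [0.5612 0.1579 0.2622] yaw 1.786 z [ 0.0074 -0.0039 -1.    ] grip [0.5623 0.1573 0.1075] F [ 0.4  0.2 -0.2] M [-0.04 -0.02  0.03] w 0.013 q [ 0.11  0.46 -0.57  1.66  0.28  1.1  -0.32]
```

View pics/w6.png

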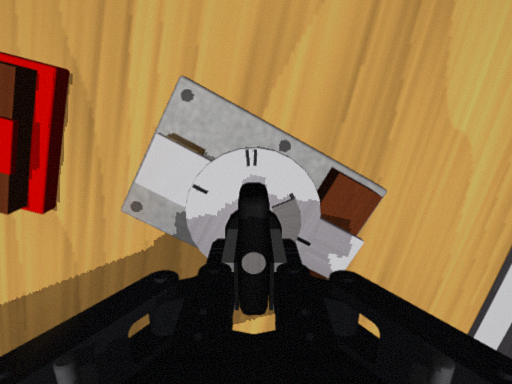

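Emit:
{"method": "step_arm", "body": {"moves": [[0,0,0,0,0,0],[0,0,0,0,0,0],[0,0,0,0,0,0],[0,0,0,0,0,0],[0,0,0,0,0,0],[0,0,0,0,0,0],[0,0,0,0,0,0]], "fingers": 1}}

```text
clock: 7.05
position: [0.5616, 0.1579, 0.2628]
tcp_rot: [1.958, 2.446, 0.005]
contact_force: [0.6, 1.1, 0.2]
grip_width: 0.0852
```

Emit:
{"method": "step_arm", "body": {"moves": [[0,0,0.01,0,0,0],[0,0,0.02,0,0,0],[0,0,0.03,0,0,0],[0,0,0.03,0,0,0],[0,0,0.03,0,0,0],[0,0,0.02,0,0,0],[0,0,0,0,0,0]]}}

```text
clock: 7.63
position: [0.5591, 0.1576, 0.4114]
tcp_rot: [1.958, 2.45, 0.002]
contact_force: [0.3, 1.1, 0.8]
grip_width: 0.0853
```

```bash
python3 s.py;python3 - <<'E'
from h import *
d=get_image("wrist"); crop(d["image"],130,50,250,250,3,"pics/w7.png"); cv2.imwrite("pics/w7.png",cv2.resize(cv2.imread("pics/w7.png"),(600,600)))
d=get_image("scene"); crop(d["image"],235,180,75,75,8,"pics/s7.png")
E
```

```text
t 7.6333 pos [0.5591 0.1576 0.4114] yaw 1.793 z [ 0.0051 -0.0026 -1.    ] grip [0.5599 0.1572 0.2567] F [0.3 1.1 0.8] M [0.05 0.05 0.02] w 0.0853 q [ 0.13  0.34 -0.6   1.47  0.2   1.39 -0.25]
```

View pics/w7.png

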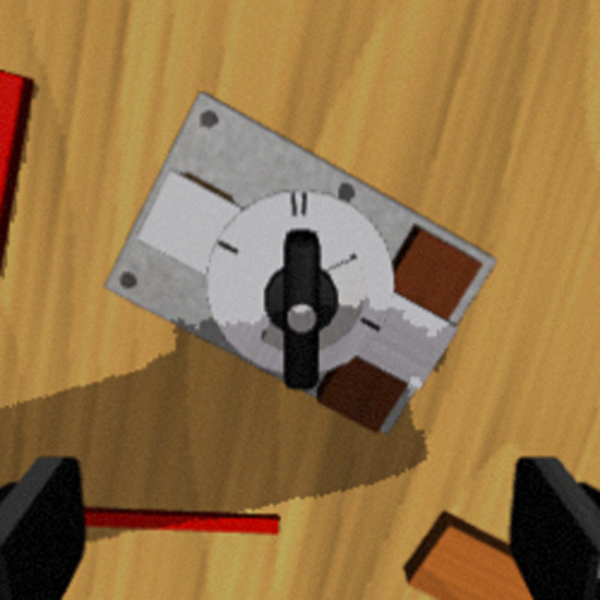

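View pics/s7.png

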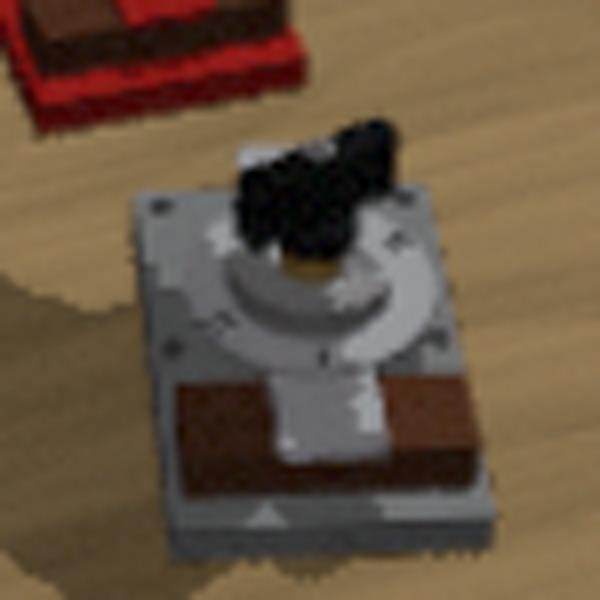

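The wrist view shows the bar on the double line. The brass lug that used to stick out is now hidden under the thread ring, and the gripper is clear.

```bash
python3 -c "
from bench import *
print(sign_off())"
```

```text
the job is handed in; nothing more can be done
None
```

I turned the bar knob back, then forwards onto its thread, let go, and handed the job in at about 8 s; no verdict was reported.

- **Turning:** I pinched the bar from above and turned it anticlockwise from about 0.42 rad to about -0.24 rad. I then turned it clockwise to about 1.07 rad, opened the gripper and rose about 150 mm. These angles come from the tool's yaw and the jig's measured axis.
- **Final position:** In the last wrist picture the bar points at the double scribed line and the gripper is clear.
- **Collar:** I could not read the collar's drop directly. The yellow brass lug that stuck out beside the knob at the start is no longer visible in the wrist or scene view. That fits it having gone down and under the thread.
- **Forces and star knob:** The measured tool forces I read stayed below about 5 N. The arm never came near the star knob at grasp height, but I took no closing picture of it.
- **Disagreements:** The two early camera estimates of the starting angle differed, 0.33 rad from the top camera and 0.43 rad from the wrist camera. The tool also stood about 6 mm higher than commanded while gripping, with no visible effect.

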